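# Empty the wide tilt-out bin into its catch tray

## Task

Two bench dispensers stand on the assembly table, each with a tilt-out bin. By the rod on its side, pull the wider bin forward to its stop so that both steel sleeves tip out into the tray in front of it, then let go and leave that bin tipped at its stop. Leave the narrower bin alone.

Things in the scene. Friction and masses are not known exactly. Their poses are not given: they have to be found in the camera images.
- wide_unit: Wide dispenser, fixed: aluminium stand 116 mm wide, 148 mm high, grey catch tray on its front (-x). Origin on the table straight below the pivot, on the middle plane; x to the back, y to its left, z up; front roughly faces the robot. Tray x -225 to -10 mm, 132 mm wide, walls 45 mm high, 4 mm thick like its floor. Pivot axis along y, 130 mm up, at the bin's lower front edge.
- wide_bin (a joint): Wide bin's angle: 0 upright (closed), grows as its top is pulled forward (-x) and down; stop at 2.1 rad, where its front wall slopes 30 degrees down to the tray. White open-topped box 90 mm deep, 96 wide, 100 high, walls 4 mm. Stiff pivot: it stays where left; about 4 N at the rod moves it.
- wide_rod (a point): Point to grip, on the axis of the wide bin's round steel rod (12 mm thick, 75 mm long, level, out of the bin's left side +y near its top front edge; 18 mm black end cap): 45 mm from the bin's side. Closed: 224 mm above the table, 8 mm behind the pivot; swings at 94 mm radius; at the stop 90 mm up, 85 mm before the pivot. Free on all sides; may turn between the fingers. y along the rod.
- sleeve_a_center (a point): Centre of a loose plain steel sleeve, 18 mm diameter, 60 mm long (along its y), about 50 g, lying across the floor of the wide bin.
- sleeve_b_center (a point): Centre of the second, identical steel sleeve in the wide bin.
- narrow_rod (a point): The same point on the rod of the narrow dispenser's bin, the one to be left alone: same form, but its bin is only 56 mm wide (point 73 mm from its middle plane) and holds short brass pins. It may stand slightly tilted.
Things that resemble listed ones, but are neither listed nor needed, are in the scene too. What is shaped like the part that bears sleeve_b_center but blue or purple is not meant.

How it is judged:
By the outcome, as a careful person would: the job done as asked, in the order asked, and still so for the second after the job is handed in, with the robot touching nothing.
It also fails if it takes over 38 s, if anything falls off the work surface, if the arm or the gripper's body presses on something with over 40 N, if the wrist force passes 120 N, or if a joint passes its speed limit or range.

## Robot

A 6-joint arm with a two-finger parallel gripper is mounted at the origin on the work surface. World frame = base frame: x ahead of the robot, y to its left, z up, the work surface at z = 0. Lengths are in mm, angles in degrees, forces in N, time in s.
With the tool pointing down it reaches from about 300 to 850 mm from the base axis. Payload 4.2 kg.
Tool frame: the origin (TCP) lies at the very end of the fingers, on their centre line; the grasp point (between the pads) lies 19 mm behind it; x points along the fingers, z is the direction in which the jaws open and shut, and the axes are right-handed (so a half turn about x gives the same grasp; the last joint's range is limited). The gripper opens to 91 mm and grips with 3 to 60 N. Pads are 32 mm wide; open, the fingers measure 118 mm over their backs; the gripper's body (76 mm by 178 mm) begins 60 mm behind the grasp point.
Start: joints at [71.792, 18.312, 89.639, -0, 72.044, -1.146], TCP at [168.717, 549.707, 213.976] pointing down, gripper open.
Joint ranges: [-177.97, 177.97], [-48.28, 115.42], [12.27, 149.76], [-77.06, 257.06], [2.81, 150.46], [-146.56, 146.56]. Speed limits (degrees/s): [147.25, 147.25, 180, 180, 180, 180].

## Interface

Orientations are given as [roll, pitch, yaw] about the fixed x, y, z axes, in that order (R = Rz(yaw) Ry(pitch) Rx(roll)).
In Python, from workcell import state, grab_frame, camera_info, env, search_frame, place_of gives the robot as it stands.
- The arm moves only by the tool drive_tool, never from a script. Its argument "plan" is a list of rows, each a list of 7 numbers: the turn, a rotation vector about the world's x, y, z in degrees, then the shift along the world's x, y, z in mm, then the finger opening in mm, from 0 to 91.2. In form: [[wx, wy, wz, dx, dy, dz, jaw], ...]. A call has 1 to 10 rows; each row is the pose to reach, as a shift and turn from the pose measured when the call began; what a row does not reach only later rows make up. A row lasts 1/8 s, in which the tool goes at most 62.5 mm and 10.7 degrees, less where a joint would pass 70% of its speed; a pose out of reach is approached as far as the arm can. A call with a gripper value outside its range is refused whole. The fingers move at their own pace and stop on an object; "grip_force" is the grip in N (left out, the last holds). Time passes only in rows, so rows that repeat a pose let the fingers close. It gives the time, the measured TCP pose, the force and the opening at its end, in the units of the state.
- state(): the state, without advancing time (a new reading comes with each control period).
- grab_frame(name): name is "side" or "top"; returns the picture (420x560x3 uint8, red, green, blue); there is no depth.
- camera_info(name): a dict with "intrinsics" (3x3 intrinsics, pixels), "origin" and "orientation" of the camera in the world. Camera axes: x right, y down, z forward; pixel columns grow to the right and rows downward; lengths in mm; the calibration is good to about 2 mm. A picture is of the moment at which its call begins. camera_info takes no time and is no camera call.
- env.job_done(): hands the job in, once; it reports no verdict.
Trained networks look in the newest picture that a camera, given by its name, has taken for a name from the list of things; names that differ only in an ending like _2 or _b are one class to them, and where a whole thing is asked for, a point or a joint stands for the part that bears it (a point fixed in the world has none). Each returns a list of dicts, best first, with "p" (0 to 1); they miss things now and then, are a little off and sometimes report something else, mostly with a low value. They report only what shows in the picture. A call takes as long as a camera call. They do not tell look-alikes from the thing itself.
- search_frame(camera, label): "rect" ([left, top, right, bottom] as shares, 0 to 1, of the picture: columns of its width, rows of its height, round what is visible of it).
- place_of(camera, label): "location" ([column, row] as shares, 0 to 1, of the picture: columns of its width, rows of its height: a listed point, or the origin of a listed thing).
The state is a dict: "time_s": time; "qpos": joint angles; "qvel": joint speeds; "effort": joint torques, N m; "ee_pos": TCP position; "ee_rot": TCP orientation; "force": force on the tool from outside, world axes, zero at the start; "torque": the same for the moment, N m; "gripper_width": finger opening in mm.
Only numpy, scipy, OpenCV 4.12 (cv2) and the standard library are available. Lean on these libraries where they do the work, as an engineer would, in place of code of your own. Each camera call takes 0.05 s, during which the arm holds its last target. There are 200 camera calls.

## Working session

There is one attempt and no reset: what is moved stays moved. The work goes in short steps, Python scripts to look and compute and a tool call to move; the robot and the scene stay as the last step left them, time stands still between calls to the robot, and variables do not carry over. Pictures are saved under pics/ and viewed, about 8 in all and at most 12, crops included, and the job is handed in when it is done.

Besides the shell and the picture viewer there is one more tool, called after "Call:" as name([rows], argument=value, ...), one row to a line, values as JSON. drive_tool: Moves the arm, as the interface text tells. Its arguments: {"type":"object","properties":{"plan":{"type":"array"},"grip_force":{"type":"number"}},"required":["plan"]}

```bash
mkdir -p pics; cat > h.py <<'E'
import numpy as np, cv2
from workcell import *
def save(n,f):
    im=grab_frame(n); cv2.imwrite('pics/'+f,im[:,:,::-1]); return im
E
python3 - <<'E'
from h import *
a=save('side','s0.png');b=save('top','t0.png')
for c in ('side','top'):
    i=camera_info(c);print(c,i)
    for l in ('wide_unit','wide_rod','narrow_rod','sleeve_a_center'):
        print(l,[(np.round(np.array(d['location'])*[560,420],1).tolist(),round(d['p'],2)) for d in place_of(c,l)][:4])
    print([(np.round(np.array(d['rect'])*[560,420,560,420]).tolist(),round(d['p'],2)) for d in search_frame(c,'wide_bin')][:4])
print(state())
E
```

```text
side {'intrinsics': array([[504.67240834,   0.        , 278.92588086],
       [  0.        , 504.67240834, 214.29271335],
       [  0.        ,   0.        ,   1.        ]]), 'origin': array([583.24480464, 881.06004212, 722.6768646 ]), 'orientation': array([-122.84899257,    1.20054297, -177.71711704])}
wide_unit [([278.3, 340.8], 0.63)]
wide_rod [([275.4, 282.9], 0.76)]
narrow_rod [([283.1, 157.5], 0.65)]
sleeve_a_center [([276.6, 282.2], 0.53)]
[([225.0, 225.0, 283.0, 304.0], 0.89)]
top {'intrinsics': array([[469.77576025,   0.        , 270.82519731],
       [  0.        , 469.77576025, 205.05163185],
       [  0.        ,   0.        ,   1.        ]]), 'origin': array([ 555.2829263 ,    8.54228167, 1179.86295967]), 'orientation': array([-176.63331425,    1.36670028,  -91.4195787 ])}
wide_unit [([202.7, 205.6], 0.74)]
wide_rod [([139.6, 204.0], 0.62), ([200.7, 207.4], 0.34)]
narrow_rod [([344.6, 196.0], 0.74)]
sleeve_a_center [([191.1, 193.2], 0.75), ([346.4, 196.3], 0.61)]
[([118.0, 159.0, 216.0, 206.0], 0.58)]
{'time_s': 0.6, 'qpos': array([ 7.17920328e+01,  1.83108932e+01,  8.96399261e+01, -9.23222802e-04,
        7.20435397e+01, -1.14428409e+00]), 'qvel': array([-0.06708342,  0.07706467, -0.04150131, -0.03484171, -0.09710907,
       -0.0081986 ]), 'effort': array([-1.23447644e-04, -4.12119305e+01, -2.32134765e+01,  7.27575808e-02,
        3.78856575e-02, -7.56109927e-06]), 'ee_pos': array([168.71642568, 549.70095301, 213.97974131]), 'ee_rot': array([-9.99392985, 89.99429102, 62.94267162]), 'force': array([-0.24829599, -0.17551756, -0.88372705]), 'torque': array([ 0.02874591, -0.03717352, -0.00329563]), 'gripper_width': 91.31886843237649}
```

View pics/s0.png

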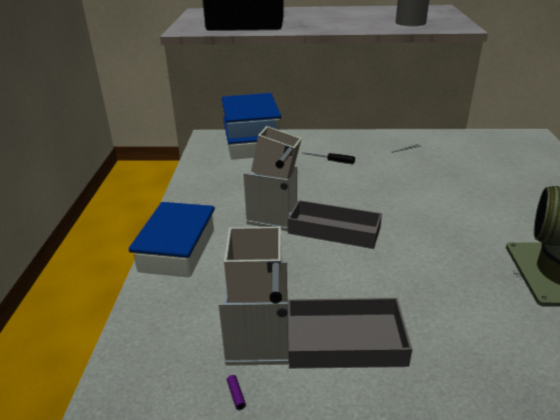

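View pics/t0.png

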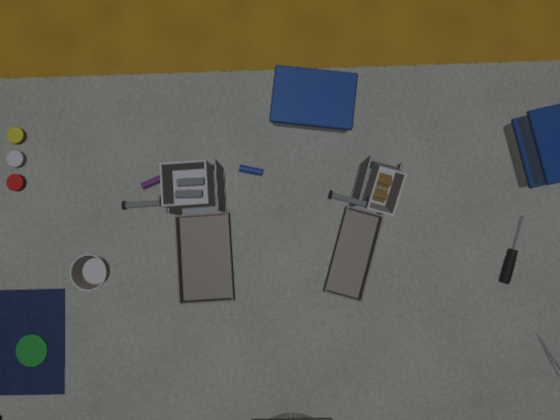

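```bash
python3 - <<'E'
import cv2,numpy as np
a=cv2.imread('pics/s0.png')[215:375,205:420];b=cv2.imread('pics/t0.png')[150:310,110:250]
f=lambda i:cv2.convertScaleAbs(cv2.resize(i,None,fx=3.5,fy=3.5,interpolation=cv2.INTER_CUBIC)[:, :],alpha=1.5)
A=cv2.resize(f(a),(538,400));B=cv2.resize(f(b),(490,560))
cv2.imwrite('pics/c1.png',f(a)[:600,:800]);cv2.imwrite('pics/c2.png',f(b))
E
```

```text
(no output)
```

View pics/c1.png

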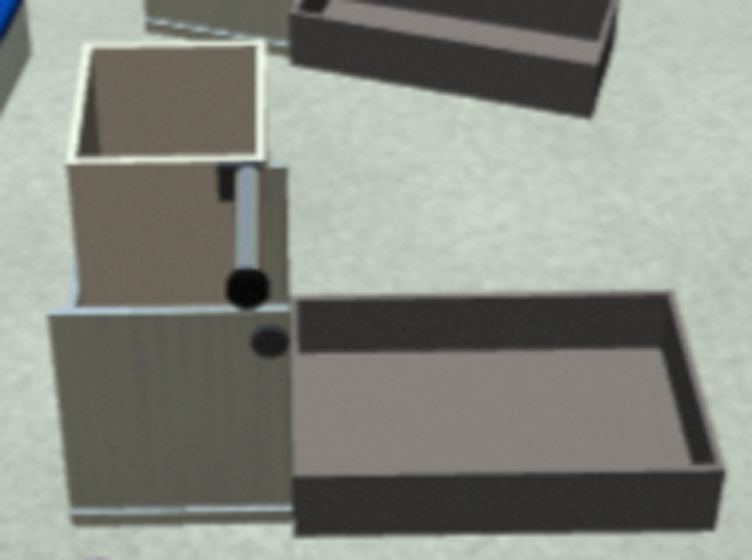

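View pics/c2.png

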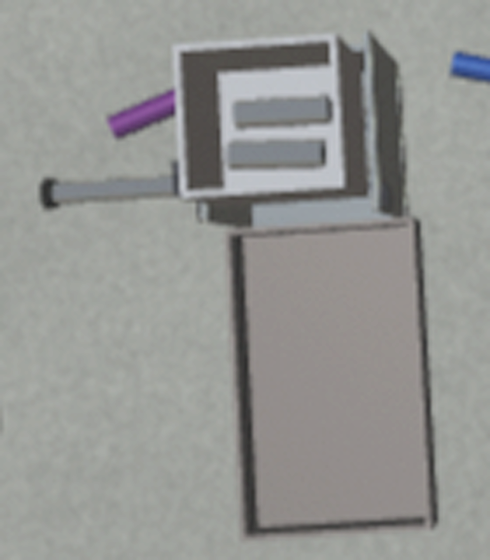

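```bash
cat > fit.py <<'E'
from h import *
from scipy.optimize import least_squares
from scipy.spatial.transform import Rotation as R
def proj(c,P):
    i=camera_info(c); r=R.from_euler('xyz',i['orientation'],degrees=True)
    p=r.inv().apply(np.atleast_2d(P)-i['origin']); k=i['intrinsics']
    return p[:,:2]/p[:,2:]*k[0,0]+k[:2,2]
S=[((85,44),(90,-48,230)),((265,42),(0,-48,230)),((265,160),(0,48,230)),((68,160),(90,48,230)),((247,286),(8,122,224)),((722,468),(-225,66,45)),((672,292),(-225,-66,45)),((715,528),(-225,66,0)),((295,535),(-10,66,0))]
T=[((175,45),(90,48,230)),((335,37),(90,-48,230)),((345,190),(0,-48,230)),((182,197),(0,48,230)),((247,533),(-225,66,45)),((436,525),(-225,-66,45)),((232,236),(-10,66,45)),((416,219),(-10,-66,45)),((49,193),(8,122,224))]
def W(v,L): return R.from_euler('z',v[2],degrees=True).apply(np.array(L,float))+[v[0],v[1],0]
D=[('side',np.array([205,215])+np.array([s[0] for s in S])/3.5,[s[1] for s in S]),('top',np.array([110,150])+np.array([s[0] for s in T])/3.5,[s[1] for s in T])]
def res(v,sel=(0,1)): return np.concatenate([(proj(D[k][0],W(v,D[k][2]))-D[k][1]).ravel() for k in sel])
if __name__=='__main__':
    for sel in ((0,),(1,),(0,1)):
        f=least_squares(res,[650,170,0],args=(sel,),loss='soft_l1');print(sel,f.x.round(2))
    print(res(f.x).reshape(-1,2).round(1).tolist())
    print('rod',W(f.x,[[8,93,224],[-85,93,90],[8,123,224]]).round(1))
    q=np.array([.002*0,0,0])
    print(proj('side',W(f.x,[8,93,224])),proj('top',W(f.x,[8,93,224])))
E
python3 fit.py
```

```text
(0,) [617.41 205.55   2.33]
(1,) [616.15 203.29   2.74]
(0, 1) [617.03 204.39   2.37]
[[-0.1, -0.6], [0.2, -1.0], [0.5, -0.5], [-0.2, 0.5], [0.5, -1.8], [1.1, -0.4], [0.3, -1.6], [0.0, -0.0], [-0.1, -0.2], [-0.7, -0.3], [0.2, -1.3], [-0.1, -1.2], [-0.4, -0.0], [-1.8, 2.1], [-1.1, 0.9], [-2.3, -2.3], [-0.8, -1.1], [2.4, -0.2]]
rod [[621.2 297.6 224. ]
 [528.3 293.8  90. ]
 [619.9 327.6 224. ]]
[[276.13766756 281.93065986]] [[140.382835   204.03729669]]
```

```bash
python3 - <<'E'
from fit import *
s=state();r=R.from_euler('xyz',s['ee_rot'],degrees=True).as_matrix();print(r.round(3),np.degrees(np.arctan2(r[1,2],r[0,2])))
v=[617.03,204.39,2.37]
for k,a in enumerate(np.linspace(0,2.1,9)):
    t=np.arctan2(94,8)  # angle from +x
    t+=a
    p=W(v,[94.34*np.cos(t),98,130+94.34*np.sin(t)])[0] if 0 else W(v,[94.34*np.cos(t),98,130+94.34*np.sin(t)])
    print(round(a,2),(p-[0,0,19]).round(1))
print(s['ee_pos'])
E
```

```text
[[ 0.    -0.956  0.293]
 [ 0.     0.293  0.956]
 [-1.    -0.     0.   ]] 72.9366015220891
0.0 [621.  302.6 205. ]
0.26 [596.3 301.6 203.9]
0.52 [572.8 300.6 196.4]
0.79 [552.1 299.8 183. ]
1.05 [535.5 299.1 164.7]
1.31 [524.2 298.6 142.7]
1.58 [519.  298.4 118.6]
1.84 [520.3 298.5  93.9]
2.1 [527.9 298.8  70.5]
[168.71642568 549.70095301 213.97974131]
```

Call:
drive_tool([
  [0,0,-7,40,-22,20,70],
  [0,0,-14,85,-46,40,70],
  [0,0,-22,135,-74,60,70],
  [0,0,-30,185,-101,76,70],
  [0,0,-38,235,-128,76,70],
  [0,0,-46,285,-156,76,70],
  [0,0,-54,335,-183,76,70],
  [0,0,-62,385,-210,76,70],
  [0,0,-68,430,-235,76,70],
  [0,0,-70.6,452,-247,76,70],
], grip_force=20)

```text
time_s: 1.85
ee_pos: [622.9, 300.8, 289.2]
ee_rot: [-109.9, 90.0, -107.8]
force: [-0.2, -0.3, -0.1]
gripper_width: 69.8
```

Call:
drive_tool([
  [0,0,0,-2,2,-20,60],
  [0,0,0,-2,2,-45,60],
  [0,0,0,-2,2,-68,60],
  [0,0,0,-2,2,-84,60],
  [0,0,0,-2,2,-84,60],
])

```text
time_s: 2.48
ee_pos: [620.4, 302.5, 203.9]
ee_rot: [-147.6, 89.8, -145.5]
force: [1.2, -0.5, 0.6]
gripper_width: 60.0
```

```bash
python3 - <<'E'
from h import *
print(state()['ee_pos'],state()['force'])
a=save('side','s1.png')[185:345,190:390];b=save('top','t1.png')[110:270,80:260]
cv2.imwrite('pics/d.png',cv2.convertScaleAbs(np.hstack([cv2.resize(i,(400,400),interpolation=cv2.INTER_CUBIC) for i in (a,b)])[:,:,::-1],alpha=1.5))
E
```

```text
[620.41042673 302.49686478 203.87928954] [ 1.17919255 -0.49547894  0.56734584]
```

View pics/d.png

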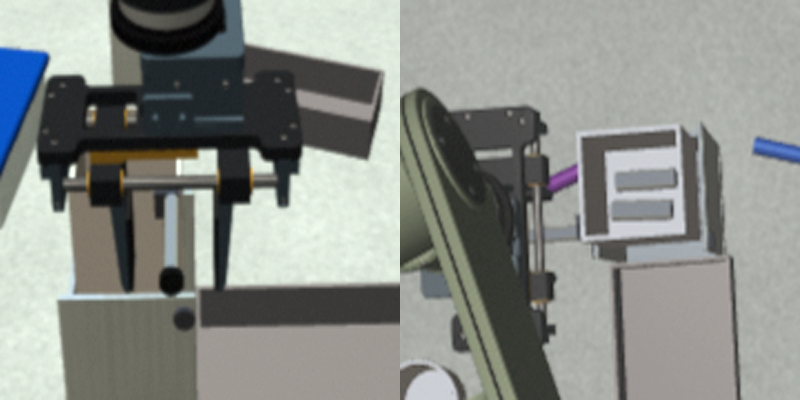

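The side view shows the rod (crop px 172,200–280) centred between the two fingers (125 and 221). The top view shows the gripper body clear of the bin and both sleeves in it. I'll close now.

Call:
drive_tool([
  [0,0,0,0,0,1,30],
  [0,0,0,0,0,1,10],
  [0,0,0,0,0,1,0],
  [0,0,0,0,0,1,0],
  [0,0,0,0,0,1,0],
  [0,0,0,0,0,1,0],
  [0,0,0,0,0,1,0],
], grip_force=20)

```text
time_s: 3.45
ee_pos: [621.5, 303.0, 207.0]
ee_rot: [-3.9, 89.9, -1.8]
force: [0.9, -0.7, 0.4]
gripper_width: 11.6
```

Call:
drive_tool([
  [0,0,0,-9.8,-0.4,0.3,0],
  [0,0,0,-19.7,-0.8,-0.4,0],
  [0,0,0,-29.4,-1.2,-2.1,0],
  [0,0,0,-38.9,-1.6,-4.9,0],
  [0,0,0,-48,-2,-8.6,0],
  [0,0,0,-56.7,-2.3,-13.2,0],
  [0,0,0,-64.9,-2.7,-18.8,0],
  [0,0,0,-72.5,-3,-25.1,0],
  [0,0,0,-79.3,-3.3,-32.2,0],
  [0,0,0,-85.4,-3.5,-40,0],
])

```text
time_s: 4.7
ee_pos: [535.7, 299.9, 166.4]
ee_rot: [19.7, 89.9, 21.8]
force: [3.8, 2.1, 3.1]
gripper_width: 11.4
```

Call:
drive_tool([
  [0,0,0,-5.2,-0.2,-8.4,0],
  [0,0,0,-9.5,-0.4,-17.3,0],
  [0,0,0,-12.9,-0.5,-26.6,0],
  [0,0,0,-15.2,-0.6,-36.2,0],
  [0,0,0,-16.6,-0.7,-45.9,0],
  [0,0,0,-16.9,-0.7,-55.8,0],
  [0,0,0,-16.2,-0.7,-65.7,0],
  [0,0,0,-14.5,-0.6,-75.4,0],
  [0,0,0,-12.8,-0.5,-81,0],
  [0,0,0,-11.3,-0.5,-86,0],
])

```text
time_s: 5.95
ee_pos: [526.4, 299.6, 80.9]
ee_rot: [12.9, 89.7, 15.1]
force: [7.9, 1.4, 7.3]
gripper_width: 11.0
```

Call:
drive_tool([
  [0,0,0,1,0,-3,0],
  [0,0,0,2,0,-6,0],
  [0,0,0,3.5,0,-9,0],
  [0,0,0,4,0,-11,0],
  [0,0,0,4,0,-11,0],
])

```text
time_s: 6.58
ee_pos: [528.6, 299.5, 73.3]
ee_rot: [27.5, 89.8, 29.6]
force: [-4.9, -0.7, 26.2]
gripper_width: 11.5
```

```bash
python3 - <<'E'
from h import *
print(state()['ee_pos'],state()['force'])
a=save('side','s2.png')[205:385,190:430];b=save('top','t2.png')[140:320,100:280]
cv2.imwrite('pics/e.png',cv2.convertScaleAbs(np.hstack([cv2.resize(a,(460,345)),cv2.resize(b,(340,345))])[:,:,::-1],alpha=1.5))
E
```

```text
[528.60383296 299.50604436  73.33428005] [-4.88367637 -0.70735331 26.16403067]
```

View pics/e.png

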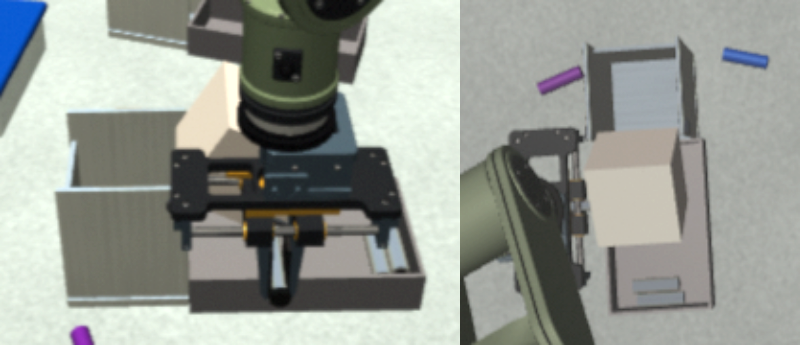

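Call:
drive_tool([
  [0,0,0,0,0,-1,30],
  [0,0,0,0,0,-1,60],
  [0,0,0,0,0,-1,60],
  [0,0,0,0,0,-1,60],
  [0,0,0,0,0,-1,60],
])

```text
time_s: 7.3
ee_pos: [528.4, 299.4, 71.9]
ee_rot: [28.9, 89.8, 30.9]
force: [0.3, -0.2, 0.0]
gripper_width: 58.2
```

Call:
drive_tool([
  [0,0,0,0,0,12,60],
  [0,0,0,0,2,36,60],
  [0,0,0,0,5,70,60],
  [0,0,0,0,15,110,60],
  [0,0,0,-20,35,150,60],
  [0,0,0,-60,65,180,60],
  [0,0,0,-100,100,200,60],
  [0,0,0,-140,135,200,60],
  [0,0,0,-170,160,200,60],
  [0,0,0,-180,170,200,60],
])

```text
time_s: 8.55
ee_pos: [346.8, 470.5, 272.9]
ee_rot: [35.6, 89.8, 37.8]
force: [0.1, -0.3, -0.5]
gripper_width: 59.7
```

```bash
python3 - <<'E'
from fit import *
print(state()['ee_pos'],state()['force'])
a=save('side','s3.png')[115:385,190:430];b=save('top','t3.png')[140:320,100:420]
cv2.imwrite('pics/f.png',cv2.convertScaleAbs(np.hstack([cv2.resize(a,(320,360)),cv2.resize(b,(480,360))])[:,:,::-1],alpha=1.5))
v=[617.03,204.39,2.37]
for c in('side','top'):
    print(c,proj(c,W(v,[-85,93,90])),[((np.array(d['location'])*[560,420]).round(1).tolist(),round(d['p'],2)) for d in place_of(c,'wide_rod')],[((np.array(d['location'])*[560,420]).round(1).tolist(),round(d['p'],2)) for d in place_of(c,'narrow_rod')])
E
```

```text
[346.759044   470.45957125 272.85398658] [ 0.08856982 -0.26861289 -0.52853739]
side [[334.38376759 343.23116558]] [([337.2, 341.4], 0.57)] [([283.2, 156.9], 0.85)]
top [[159.69849566 247.36979651]] [([158.2, 247.0], 0.74)] [([344.5, 198.6], 0.74)]
```

View pics/f.png

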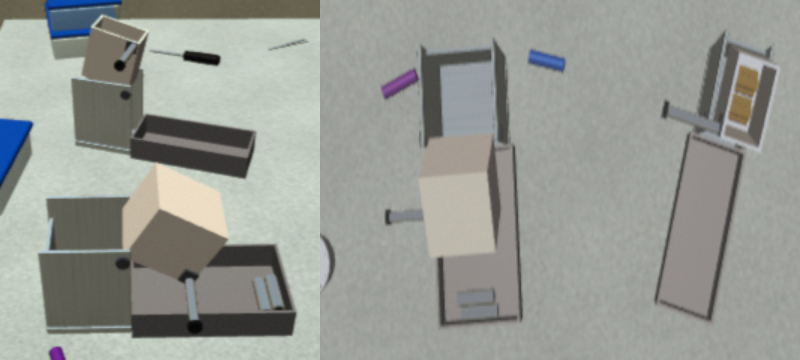

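```bash
python3 - <<'E'
from fit import *
v=[617.03,204.39,2.37]
for c,x0,x1,y0,y1 in(('side',315,360,330,385),('top',130,165,235,260)):
    im=grab_frame(c).astype(int).max(2)
    m=(im<25) if c=='side' else (im<50)
    m2=np.zeros_like(m);m2[y0:y1,x0:x1]=m[y0:y1,x0:x1]
    n,l,st,ce=cv2.connectedComponentsWithStats(m2.astype(np.uint8))
    print(c,[(s[4],q.round(1).tolist()) for s,q in zip(st[1:],ce[1:]) if s[4]>8])
    for a in (1.9,1.95,2,2.05,2.1):
        t=np.arctan2(94,8)+a
        print(a,proj(c,W(v,[94.34*np.cos(t),122,130+94.34*np.sin(t)])).round(1))
a=cv2.imread('pics/s3.png')
b=cv2.resize(a[220:380,260:420],(640,600),interpolation=cv2.INTER_CUBIC)
cv2.imwrite('pics/g.png',cv2.convertScaleAbs(b,alpha=1.5))
E
```

```text
side [(np.int32(103), [335.6, 360.0])]
1.9 [[340.7 349.4]]
1.95 [[339.7 351.4]]
2 [[338.7 353.4]]
2.05 [[337.5 355.3]]
2.1 [[336.2 357.2]]
top [(np.int32(15), [144.7, 248.2])]
1.9 [[145.3 251.3]]
1.95 [[145.9 250.7]]
2 [[146.4 250. ]]
2.05 [[146.9 249.1]]
2.1 [[147.4 248.3]]
```

View pics/g.png

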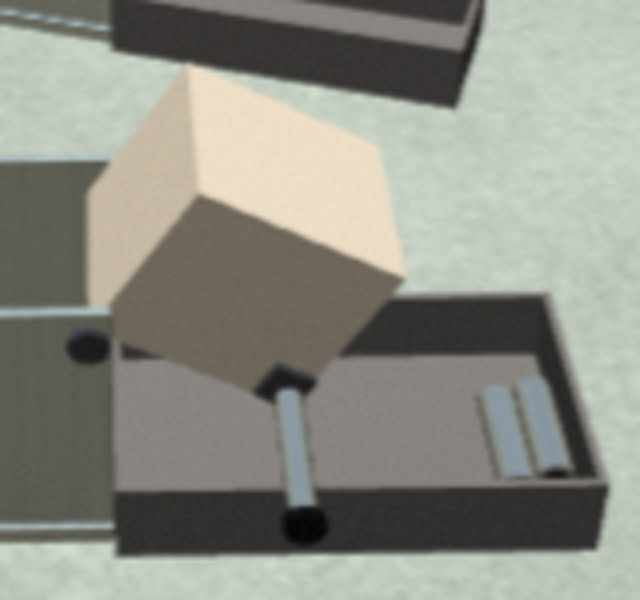

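The cap position in both views matches 2.1 rad, the two sleeves lie in the tray, and the narrow bin is unchanged. I'll hand in the job.

```bash
python3 -c "
from workcell import *
print(state()['time_s'],abs(state()['qvel']).max());print(env.job_done())"
```

```text
8.95 0.12173282856499507
the job is handed in; nothing more can be done
None
```

I pulled the wide bin forward by its rod to the stop, and both steel sleeves tipped out into its tray. I then let go, moved the arm clear and handed the job in at about 9 s of the 38 s allowed.

- **Stop:** the upward force on the tool jumped to about 26 N with the rod about 90 mm up, which is the height given for the stop. After release, the rod's end cap showed up within about 3 pixels of where it should be at 2.1 rad in both cameras.
- **Sleeves:** both lie in the tray in the last pictures.
- **Narrow bin:** the arm never came near it. Its rod point moved less than 1 pixel in the side view and 2.6 pixels in the top view, which is within the network's scatter.
- **Small disagreement:** the network's estimate of the wide rod in the side view was about 3 pixels off the predicted stop position. The cap measurement and the contact force both indicate the stop, so I did not push further.

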